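Load a battery pack into the bench charging cradle and clamp it home

TASK

Put the small battery pack into the pocket of the charging cradle and let go of it, so that it stands on the spring contacts; then swing the hinged clamp over by its handle and press until you feel the pack bottom out fully home, no harder, so that the clamp keeps it there when you let go. The clamp must never squeeze the pack hard (30 N at most), and everything else on the bench stays where it is.

Things in the scene. Friction and masses are not known exactly. Their poses are not given: they have to be found in the camera images.
- pack: The small battery pack to load: a plain black box with grey foot, 64 mm (its x) x 40 mm (its y) x 45 mm tall (z), 0.2 to 0.4 kg, standing on the bench. Origin: centre of its underside. It is the same either way round (half turn about z).
- cradle: Charging cradle: a grey block bolted to the bench, 100 (x) x 76 (y) mm, its top 42 mm above the bench, with an open-topped pocket in it. Origin: on the bench under the pocket's centre; z up. Behind the block, centred 85 mm along +x from the origin, stands the clamp's hinge bracket, 30 x 42 mm, 98 mm tall.
- pocket (a point): Centre of the pocket's mouth, 42 mm above the bench; axes as cradle. The pocket is 66.4 mm along x by 42.4 mm along y, and 22 mm deep, with a 4 mm 45-degree lead-in round its mouth.
- pocket_floor (a point): Centre of the pocket's floor, 20 mm above the bench. Two brass spring contacts stand 8 mm above the floor and sink into it, pushing up with 6 N when up, 12 N when flush. A pack set in and let go stands on them, its underside 28 mm above the bench; fully home its underside is on the floor and its top 65 mm above the bench.
- clamp: Hinged steel clamp arm, 22 mm wide, 8 mm thick. Origin: on the hinge axis, 85 mm along the cradle's +x from the pocket's centre, 85 mm above the bench. It runs along its own -x; level over the pocket it has the cradle's axes. It opens about +y: free end up, then back. It starts 1.55 to 1.85 rad open; it can go 0.16 rad below level. Stiff hinge, 1.2 Nm: it stays where left.
- clamp_handle (a point): Middle of the handle: a round rubber cross bar along y on the arm's free end, 14 mm thick, 70 mm long, 170 mm from the hinge, level with it when the arm is level. Pushed down it takes about 6 N to swing, up to 10 N as the contacts sink (held still, some 4 N less), then climbs about 3 N per mm once the pack is home; a last push of 12 to 15 N is sound, 18 N is too much for the pack.
- clamp_spindle (a point): Point inside the arm, on its middle line, 85 mm from the hinge, where a screw spindle passes with a round rubber pad (22 mm across) below, which meets the pack's top. How far it is wound out is unknown and differs each time: with the arm level the pad's face is 61 to 71 mm above the bench, so the arm's final angle must be felt. The pad gives 1 mm per 8 N.
- big_pack: The larger battery pack, same black and grey plastic, 88 x 62 x 58 mm; not to be used. Origin: centre of its underside.
- jar: Glass jar with a steel lid, 56 mm across, 65 mm tall. Origin: centre of its underside.
- glue: White glue bottle, 44 mm across, 120 mm tall. Origin: centre of its underside.
- tape: Ring of tape, 90 mm across, 24 mm tall, lying flat. Origin: centre of its underside.
- screwdriver: Screwdriver lying on the bench, long axis x. Only a bystander.
- wrench: Open wrench lying on the bench, long axis x. Only a bystander.
Not all that is in view belongs to the job. Leave any green or yellow look-alike of the pack alone.

How it is judged:
On the way:
1. the small pack stands upright in the cradle's pocket on the spring contacts, let go by the fingers, not yet pressed home (horizontal distance between pack and cradle below 0.004 m and angle between the x axis of pack and the x axis of cradle, either way round below 0.08 rad and angle between pack's own z axis and vertical below 0.08 rad and z of pack in the frame of cradle between 0.0235 and 0.032 m and contact force between the fingers and pack below 0.3 N), for 0.3 s.
At the end, for the whole second after the job is handed in: The small pack sits upright in the pocket, centred within 4 mm and 0.08 rad, with its underside within 1.5 mm of the pocket's floor, at rest, held down by the clamp's pad with more than 4 N, and the robot has let go (horizontal distance between pack and cradle below 0.004 m and angle between the x axis of pack and the x axis of cradle, either way round below 0.08 rad and angle between pack's own z axis and vertical below 0.08 rad and z of pack in the frame of cradle below 0.0215 m and contact force between clamp and pack above 4 N and linear speed of pack below 0.01 m/s); the robot touches nothing.
It fails at once if the clamp squeezes the pack with more than 30 N (contact force between clamp and pack above 30 N).
It fails at once if another thing on the bench is moved more than 30 mm (distance of any of big_pack, jar, glue, tape, screwdriver, wrench from where it was at the start of the episode above 0.03 m).
It also fails if it takes over 64 s, if anything falls off the work surface, if the arm or the gripper's body presses on something with over 40 N, if the wrist force passes 120 N, or if a joint passes its speed limit or range.

ROBOT

A 7-joint arm with a two-finger parallel gripper is mounted at the origin on the work surface. World frame = base frame: x ahead of the robot, y to its left, z up, the work surface at z = 0. Lengths are in m, angles in rad, forces in N, time in s.
With the tool pointing down it reaches from about 0.4 to 0.925 m from the base axis. Payload 4.1 kg.
Tool frame: the origin (TCP) lies midway between the tips of the shut fingers; the grasp point (between the pads) lies 19 mm behind it; z points along the fingers, y is the line along which they close (so a half turn about z gives the same grasp; the last joint's range is limited). The gripper opens to 85 mm and grips with 20 to 120 N. Pads are 22 mm wide; open, the fingers measure 114 mm over their backs; the gripper's body (76 mm by 85 mm) begins 54 mm behind the grasp point. The pads swing forward as they close: fully open they stand 13 mm farther back than shut.
Start: joints at [-1.22, 0.398, 0.045, 1.537, -0.019, 1.207, -0.051], TCP at [0.283, 0.585, 0.231] pointing down, gripper open.
Joint ranges: [-2.82, 2.82], [-0.49, 2.23], [-1.37, 1.46], [0, 2.46], [-1.36, 4.5], [0.23, 2], [-2.94, 2.94]. Speed limits (rad/s): [2.57, 2.57, 3.14, 3.14, 3.14, 3.14, 3.14].

INTERFACE

Orientations are given as a unit quaternion [w, x, y, z].
In Python, from cell import sense, capture, sign_off, find_in, cut_out, mark_of gives the robot as it stands.
- The arm moves only by the shell command python3 -m pendant 'ROWS'. ROWS is a JSON object whose one key "targets" holds one flat list of numbers, 7 for each row, row after row: the shift along the tool's x, y, z in m, then the turn, a rotation vector about the tool's x, y, z in degrees, then the finger opening in m, from 0 to 0.0854. In form: {"targets": [x, y, z, wx, wy, wz, claw, x, y, z, wx, wy, wz, claw, ...]}. A call has 1 to 20 rows; each row shifts and turns the commanded pose from where the row before left it, along the tool's axes as they then stand; what a row does not reach is not made up. A row lasts 1/8 s, in which the tool goes at most 62.5 mm and 10.7 degrees, less where a joint would pass 70% of its speed; a pose out of reach is approached as far as the arm can. A call with a gripper value outside its range is refused whole. The fingers move at their own pace and stop on an object; the grip force is fixed at half the most. Time passes only in rows, so rows that do not move let the fingers close. It gives the time, the measured TCP pose, the force, the opening and the grip force at its end, in the units of the state.
- sense(): the state, without advancing time (a new reading comes with each control period).
- capture(name): name is "side" or "top"; returns a dict with "img" (400x640x3 uint8, blue, green, red), "camera_matrix" (3x3 intrinsics, pixels), "dist" ([k1, k2, p1, p2, k3] as OpenCV has them; the pictures are not rectified), "R" (3x3) and "t" (3): a world point X has camera coordinates R X + t. Camera axes: x right, y down, z forward; pixel columns grow to the right and rows downward; lengths in m; the calibration is good to about 2 mm. A picture is of the moment at which its call begins. There is no depth.
- sign_off(): hands the job in; it is judged then, once.
Trained networks look in the newest picture that a camera, given by its name, has taken for a name from the list of things; names that differ only in an ending like _2 or _b are one class to them, and where a whole thing is asked for, a point or a joint stands for the part that bears it (a point fixed in the world has none). Each returns a list of dicts, best first, with "score" (0 to 1); they miss things now and then, are a little off and sometimes report something else, mostly with a low value. They report only what shows in the picture. A call takes as long as a camera call. They do not tell look-alikes from the thing itself.
- find_in(camera, query): "xyz" ([x, y, z] in m, in world coordinates, good to about 4 mm: the middle of the surface that is visible of it).
- cut_out(camera, query): "mask" (400x640 bool, what is visible of it).
- mark_of(camera, query): "xyz" ([x, y, z] in m, in world coordinates, good to about 4 mm: a listed point, or the origin of a listed thing).
The state is a dict: "time": time; "q": joint angles; "qvel": joint speeds; "joint_torque": joint torques, N m; "position": TCP position; "tool_rot": TCP orientation; "contact_force": force on the tool from outside, world axes, zero at the start; "ft_torque": the same for the moment, N m; "width": finger opening in m; "finger_force": force on a finger pad.
Only numpy, scipy, OpenCV 4.12 (cv2) and the standard library are available. Lean on these libraries where they do the work, as an engineer would, in place of code of your own. Each camera call takes 0.05 s, during which the arm holds its last target. There are 200 camera calls.

## Working session

There is one attempt and no reset: what is moved stays moved. The work goes in short steps, Python scripts to look and compute and a shell command to move; the robot and the scene stay as the last step left them, time stands still between calls to the robot, and variables do not carry over. Pictures are saved under pics/ and viewed, at most 10 in all, crops included, and the job is handed in when it is done.

```bash
mkdir -p pics; ls; python3 - <<'E'
from cell import *
import cv2,numpy as np
s=sense();print({k:np.round(v,3).tolist() for k,v in s.items()})
for c in("side","top"):
    d=capture(c);cv2.imwrite(f"pics/{c}0.png",d["img"])
    print(c,np.round(d["R"],3).tolist(),np.round(d["t"],3).tolist(),d["camera_matrix"].tolist() if hasattr(d["camera_matrix"],"tolist") else d["camera_matrix"])
    for n in("pack","cradle","pocket","clamp","clamp_handle","clamp_spindle","big_pack","jar","glue","tape"):
        r=mark_of(c,n);print(n,[(np.round(x["xyz"],3).tolist(),round(x["score"],2)) for x in r][:4])
E
```

```text
pics
{'time': 0.0, 'q': [-1.22, 0.399, 0.045, 1.538, -0.019, 1.207, -0.051], 'qvel': [-0.0, -0.0, 0.001, -0.0, -0.001, 0.001, -0.002], 'joint_torque': [0.0, -47.512, 1.365, -25.422, 0.012, 0.01, 0.0], 'position': [0.282, 0.585, 0.23], 'tool_rot': [-0.0, 0.223, 0.975, -0.001], 'contact_force': [0.037, -0.632, 0.062], 'ft_torque': [0.028, -0.032, -0.051], 'finger_force': 0.0, 'width': 0.085}
side [[0.683, -0.731, -0.01], [-0.469, -0.427, -0.773], [0.561, 0.532, -0.634]] [-0.343, 0.353, 0.995] [[432.86795767461365, 0.0, 323.4348751331463], [0.0, 432.86795767461365, 203.75681463497426], [0.0, 0.0, 1.0]]
pack [([0.486, 0.345, -0.001], 0.7), ([0.419, 0.474, 0.002], 0.67), ([0.597, 0.272, -0.001], 0.49)]
cradle [([0.504, -0.119, -0.004], 0.9), ([0.504, -0.117, 0.02], 0.37)]
pocket [([0.503, -0.121, 0.042], 0.59), ([0.78, 0.072, 0.003], 0.2)]
clamp [([0.584, -0.139, 0.093], 0.89)]
clamp_handle [([0.59, -0.145, 0.251], 0.98), ([0.504, -0.121, 0.038], 0.22)]
clamp_spindle [([0.584, -0.142, 0.175], 0.73)]
big_pack [([0.52, 0.136, -0.001], 0.64), ([0.502, -0.118, 0.023], 0.52)]
jar [([0.703, 0.2
[... 198 characters left out ...]
[452.43087341032464, 0.0, 321.7327608517855], [0.0, 452.43087341032464, 197.586622827327], [0.0, 0.0, 1.0]]
pack [([0.593, 0.274, 0.001], 0.84), ([0.488, 0.342, -0.001], 0.75), ([0.415, 0.468, 0.001], 0.75)]
cradle [([0.499, -0.126, 0.003], 0.65), ([0.422, 0.226, 0.001], 0.53), ([0.619, -0.333, -0.003], 0.52)]
pocket [([0.501, -0.114, 0.044], 0.58)]
clamp [([0.586, -0.144, 0.078], 0.84)]
clamp_handle [([0.593, -0.139, 0.255], 0.75), ([0.586, -0.145, 0.082], 0.17)]
clamp_spindle [([0.588, -0.141, 0.17], 0.85), ([0.584, -0.144, 0.079], 0.54)]
big_pack [([0.52, 0.131, 0.002], 0.85)]
jar [([0.704, 0.216, -0.001], 0.82)]
glue [([0.778, 0.068, -0.002], 0.56)]
tape [([0.412, -0.332, -0.002], 0.73)]
```

View pics/top0.png

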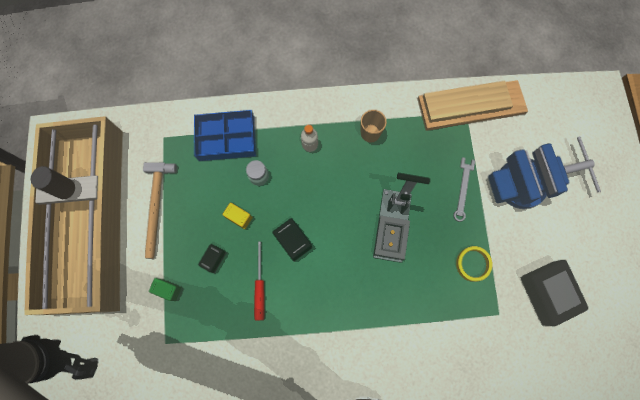

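View pics/side0.png

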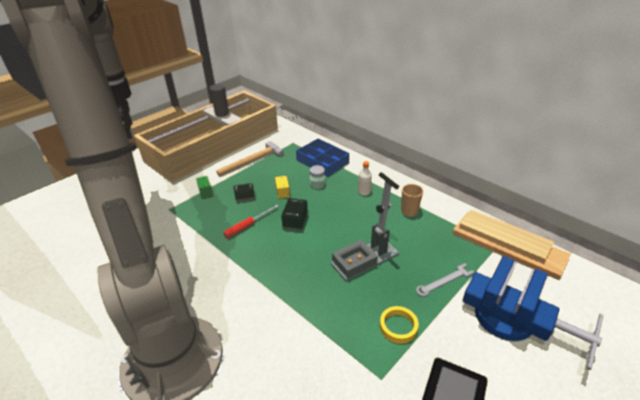

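The small pack is at top (211,258) / side (244,192). The cradle pocket is at top (392,238), with its clamp bracket behind. Green and yellow look-alikes lie nearby. Next I'll fit the exact poses from the masks.

```bash
cat > h.py <<'E'
from cell import *
import cv2,numpy as np
from scipy.optimize import minimize
def proj(d,P):
    return cv2.projectPoints(np.asarray(P,float),cv2.Rodrigues(np.array(d["R"],float))[0],np.array(d["t"],float),np.array(d["camera_matrix"],float),np.array(d["dist"],float))[0].reshape(-1,2)
def box(cx,cy,sx,sy,z0,z1):
    return np.array([[cx+i*sx/2,cy+j*sy/2,z] for i in(-1,1) for j in(-1,1) for z in(z0,z1)])
def place(B,p,z=0):
    c,s=np.cos(p[2]),np.sin(p[2]);return B@np.array([[c,s,0],[-s,c,0],[0,0,1]])+[p[0],p[1],z]
S=4
def sil(d,boxes,p,z=0):
    m=np.zeros((400*S,640*S),np.uint8)
    for B in boxes:
        h=cv2.convexHull(((proj(d,place(B,p,z))+.5)*S*16-8).astype(np.int32));cv2.fillConvexPoly(m,h,1,shift=4)
    return cv2.resize(m.astype(np.float32),(640,400),interpolation=cv2.INTER_AREA)
def fit(views,boxes,p0,z=0):
    """views: (camera dict, mask, ignore)"""
    def cost(p):
        return sum((np.abs(sil(d,boxes,p,z)-m)*(~ig)).sum()/m.sum() for d,m,ig in views)
    best=None
    for dy in np.arange(-.4,.41,.2) if len(p0)<4 else [0]:
        p=np.array(p0[:3])+[0,0,dy]
        r=minimize(cost,p,method="Nelder-Mead",options=dict(initial_simplex=[p,p+[.006,0,0],p+[0,.006,0],p+[0,0,.15]],xatol=1e-4,fatol=1e-4))
        if best is None or r.fun<best.fun:best=r
    return best.x,best.fun
def mask(cam,q,near,d):
    r=cut_out(cam,q);u=proj(d,[near])[0]
    def dist(x):
        ys,xs=np.nonzero(x["mask"]);return np.hypot(xs.mean()-u[0],ys.mean()-u[1])
    r=[x for x in r if dist(x)<25];return max(r,key=lambda x:x["score"])["mask"] if r else None
E
python3 - <<'E'
from h import *
N=np.zeros((400,640),bool)
V=[];W=[]
for c in("top","side"):
    d=capture(c)
    m=mask(c,"pack",[.487,.343,.03],d)
    print(c,None if m is None else m.sum())
    if m is not None:V.append((d,m,N))
    k=mask(c,"cradle",[.51,-.12,.03],d);a=mask(c,"clamp",[.59,-.14,.15],d)
    print(None if k is None else k.sum(),None if a is None else a.sum())
    im=d["img"].copy()
    if k is not None:
        ig=N.copy() if a is None else cv2.dilate(a.astype(np.uint8),np.ones((3,3)))>0
        W.append((d,k,ig)); im[k]=im[k]//2+[0,0,127]
    if a is not None: im[a]=im[a]//2+[127,0,0]
    if m is not None: im[m]=im[m]//2+[0,127,0]
    np.save("m_"+c,m)
    u=proj(d,[[.53,-.12,.08]])[0].astype(int);v=proj(d,[[.487,.343,.02]])[0].astype(int)
    cr=[cv2.resize(im[q[1]-45:q[1]+45,q[0]-45:q[0]+45],(400,300)[::-1] if 0 else (300,300),interpolation=cv2.INTER_NEAREST) for q in(u,v)]
    globals()["row_"+c]=np.hstack(cr)
cv2.imwrite("pics/crops.png",np.vstack([row_top,row_side]))
P=[box(0,0,.064,.040,0,.045)]
C=[box(0,0,.1,.076,0,.042),box(.085,0,.03,.042,0,.098)]
for vs,b,p in((V,P,[.487,.343,.0]),(V,P,[.487,.343,.8]),(V,P,[.487,.343,-.8]),(W,C,[.502,-.119,-.25])):
    print("both",fit(vs,b,p),"top",fit(vs[:1],b,p),"side",fit(vs[1:],b,p) if len(vs)>1 else "")
E
```

```text
top 453
2548 529
side 331
2336 590
both (array([ 0.48606361,  0.34460765, -0.56491383]), np.float64(0.2693169237643638)) top (array([ 0.48529631,  0.34492309, -0.57265371]), np.float64(0.1361754966887417)) side (array([ 0.48685142,  0.34386889, -0.59392753]), np.float64(0.13236404833836857))
both (array([0.48609662, 0.34400949, 2.57596258]), np.float64(0.27002844414210736)) top (array([0.48541115, 0.34533222, 2.57756581]), np.float64(0.13479580573951436)) side (array([0.48834793, 0.34563763, 0.56566739]), np.float64(0.24792296072507553))
both (array([ 0.48604388,  0.34463429, -0.56447711]), np.float64(0.26926607110702067)) top (array([ 0.4860582 ,  0.34479298, -0.58453957]), np.float64(0.13507174392935983)) side (array([ 0.4866317 ,  0.34388929, -0.55891433]), np.float64(0.131797583081571))
both (array([ 0.49841615, -0.11889883, -0.27722178]), np.float64(0.2811381912485753)) top (array([ 0.4949159 , -0.11738349, -0.2407686 ]), np.float64(0.17275804552590268)) side (array([ 0.49814277, -0.11908128, -0.28756532]), np.float64(0.09538206335616438))
```

View pics/crops.png

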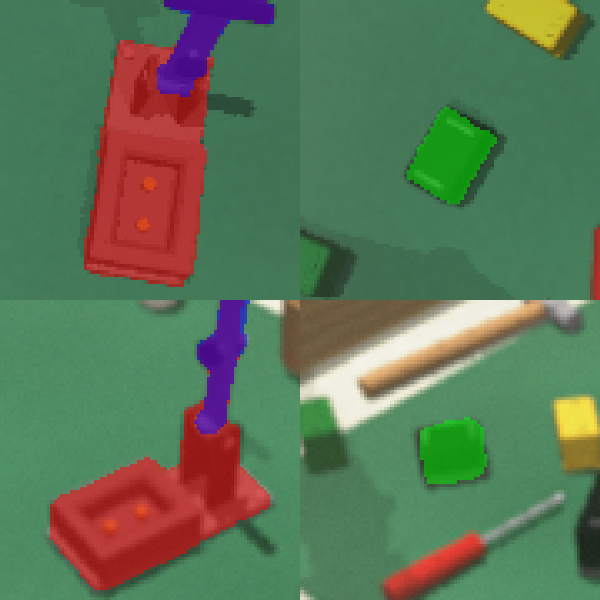

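```bash
python3 - <<'E'
from h import *
W=[]
for c in("top","side"):
    d=capture(c);k=mask(c,"cradle",[.51,-.12,.03],d);a=mask(c,"clamp",[.59,-.14,.15],d)
    W.append((d,k,cv2.dilate(a.astype(np.uint8),np.ones((5,5)))>0))
res=[]
for e in(.105,.113,.121):
  for w in(.058,.067,.076):
    C=[box(0,0,.1,.076,0,.042),box(.085,0,.03,.042,0,.098),box((.04+e)/2,0,e-.04,w,0,.008)]
    x,f=fit(W,C,[.5,-.119,-.26,1]);res.append((f,e,w,x,C))
res.sort(key=lambda r:r[0])
for r in res[:4]:print(r[:4])
f,e,w,x,C=res[0]
for i in(0,1):print(i,fit(W[i:i+1],C,[*x,1]))
x=fit(W,C,[*x,1])[0]
ims=[]
for d,k,_ in W:
    u=proj(d,[[.5,-.12,.042]])[0].astype(int);im=cv2.resize(d["img"][u[1]-35:u[1]+35,u[0]-45:u[0]+45],None,fx=8,fy=8,interpolation=cv2.INTER_CUBIC)[:,:720]
    for sx,sy,z,col in((.1,.076,.042,(0,255,0)),(.0664,.0424,.038,(0,0,255)),(.0744,.0504,.042,(255,255,0))):
        B=place(np.array([[i*sx/2,j*sy/2,z] for i,j in((-1,-1),(1,-1),(1,1),(-1,1))]),x)
        q=((proj(d,B)-u+[45,35]+.5)*8).astype(np.int32);cv2.polylines(im,[q],True,col,1)
    ims.append(cv2.resize(im,(540,420))[60:360])
cv2.imwrite("pics/cr2.png",np.vstack(ims))
E
```

```text
(np.float64(0.11034694773017087), 0.121, 0.076, array([ 0.4986462 , -0.11787668, -0.26082863]))
(np.float64(0.12926686038935348), 0.121, 0.067, array([ 0.4987372 , -0.11779507, -0.27312365]))
(np.float64(0.13209933746640368), 0.113, 0.076, array([ 0.49856589, -0.11794545, -0.25837451]))
(np.float64(0.14913698207465723), 0.113, 0.067, array([ 0.49849153, -0.11796029, -0.26643784]))
0 (array([ 0.49665638, -0.1172129 , -0.2626098 ]), np.float64(0.04874133713819812))
1 (array([ 0.50073681, -0.11814581, -0.24188082]), np.float64(0.0550112843660238))
```

View pics/cr2.png

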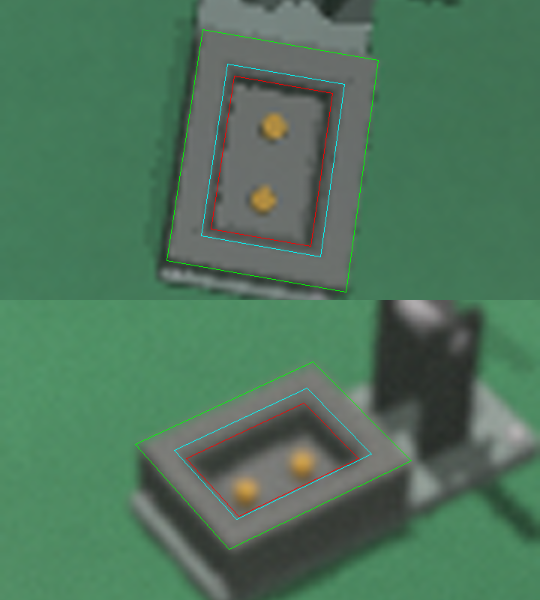

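```bash
cat >> h.py <<'E'
from scipy.spatial.transform import Rotation as Ro
def T():
    s=sense();q=s["tool_rot"];return np.array(s["position"]),Ro.from_quat([q[1],q[2],q[3],q[0]])
def plan(xyz,yaw):
    """tool-frame shift (m) now, turn (deg) about tool z, shift after the turn; yaw = world angle of tool y, tool down"""
    p,R=T();y=[np.sin(0)+np.cos(yaw),np.sin(yaw),0];z=[0,0,-1];x=np.cross(y,z)
    G=Ro.from_matrix(np.array([x,y,z]).T);D=np.array(xyz)-p
    print("turn",np.round((R.inv()*G).as_rotvec(degrees=True),2),"shift before turn",np.round(R.inv().apply(D),4),"after turn",np.round(G.inv().apply(D),4))
E
python3 - <<'E'
from h import *
W=[]
for c in("top","side"):
    d=capture(c);k=mask(c,"cradle",[.51,-.12,.03],d);a=mask(c,"clamp",[.59,-.14,.15],d)
    W.append((d,k,cv2.dilate(a.astype(np.uint8),np.ones((5,5)))>0))
for f in(.05,.053,.056,.06):
    C=[box(0,0,.1,.076,0,.042),box(.085,0,.03,.042,0,.098),box((.121-f)/2,0,.121+f,.076,0,.007)]
    print(f,[fit(v,C,[.499,-.118,-.26,1]) for v in(W,W[:1],W[1:])])
plan([.486,.3445,.15],1.0)
plan([.486,.3445,.015],1.0)
E
```

```text
Traceback (most recent call last):
AttributeError: 'NoneType' object has no attribute 'astype'
```

```bash
python3 - <<'E'
from h import *
W=[]
for c in("top","side"):
    for t in range(6):
        d=capture(c);k=mask(c,"cradle",[.51,-.12,.03],d);a=mask(c,"clamp",[.59,-.14,.15],d)
        if k is not None and a is not None:break
    W.append((d,k,cv2.dilate(a.astype(np.uint8),np.ones((5,5)))>0))
for f in(.05,.054,.058):
    C=[box(0,0,.1,.076,0,.042),box(.085,0,.03,.042,0,.098),box((.121-f)/2,0,.121+f,.076,0,.007)]
    print(f,[fit(v,C,[.499,-.118,-.26,1]) for v in(W,W[:1],W[1:])])
plan([.486,.3445,.15],1.0)
plan([.486,.3445,.015],1.0)
E
```

```text
0.05 [(array([ 0.49856881, -0.1182132 , -0.25248051]), np.float64(0.12152665802187368)), (array([ 0.49692032, -0.1172367 , -0.24715915]), np.float64(0.06484225621414914)), (array([ 0.4992226 , -0.11892251, -0.25249576]), np.float64(0.04929188429087987))]
0.054 [(array([ 0.50091571, -0.11846437, -0.24759044]), np.float64(0.09554413223153194)), (array([ 0.50047841, -0.11798895, -0.242159  ]), np.float64(0.05561663479923518)), (array([ 0.50063553, -0.11883898, -0.24822475]), np.float64(0.03821815990357574))]
0.058 [(array([ 0.5039231 , -0.11912044, -0.23875449]), np.float64(0.08860084755332642)), (array([ 0.50464663, -0.11892546, -0.23881754]), np.float64(0.04734703632887189)), (array([ 0.50314676, -0.11942196, -0.2408933 ]), np.float64(0.03914724789071916))]
turn [0.01 0.   6.94] shift before turn [-0.2879 -0.1285  0.0814] after turn [-0.3013 -0.0928  0.0814]
turn [0.01 0.   6.94] shift before turn [-0.2879 -0.1285  0.2164] after turn [-0.3013 -0.0928  0.2164]
```

```bash
python3 -m pendant '{"targets":[0,0,0,0,0,6.94,0.065, -0.043,-0.0133,0.0116,0,0,0,0.065, -0.043,-0.0133,0.0116,0,0,0,0.065, -0.043,-0.0133,0.0116,0,0,0,0.065, -0.043,-0.0133,0.0116,0,0,0,0.065, -0.043,-0.0133,0.0116,0,0,0,0.065, -0.043,-0.0133,0.0116,0,0,0,0.065, -0.043,-0.0133,0.0116,0,0,0,0.065, 0,0,0,0,0,0,0.065, 0,0,0,0,0,0,0.065]}'
python3 - <<'E'
from h import *
N=np.zeros((400,640),bool);V=[]
for c in("top","side"):
    d=capture(c);m=mask(c,"pack",[.487,.343,.03],d)
    print(c,None if m is None else m.sum())
plan([.486,.3445,.015],1.0);print(sense()["width"])
E
```

```text
time: 3.65
position: [0.4853, 0.3451, 0.1502]
tool_rot: [-0.0, 0.281, 0.96, 0.0]
contact_force: [-1.5, 0.3, -0.2]
width: 0.0651
finger_force: 0.0
top 259
side 335
turn [ 0.06 -0.03  0.15] shift before turn [-0.002  -0.0007  0.1355] after turn [-0.0019 -0.0006  0.1355]
0.06494559367119143
```

```bash
python3 -m pendant '{"targets":[-0.001,0,0.04,0,0,0,0.065, 0,0,0.04,0,0,0,0.065, 0,0,0.035,0,0,0,0.065, 0,0,0.02,0,0,0,0.065, 0,0,0,0,0,0,0.065, 0,0,0,0,0,0,0.03, 0,0,0,0,0,0,0.03, 0,0,0,0,0,0,0.03, 0,0,0,0,0,0,0.03, 0,0,0,0,0,0,0.03, 0,0,0,0,0,0,0.03]}'
```

```text
time: 5.22
position: [0.4877, 0.3447, 0.017]
tool_rot: [0.001, 0.282, 0.96, 0.001]
contact_force: [0.8, -1.4, 6.7]
width: 0.039
finger_force: 62.7
```

```bash
python3 -m pendant '{"targets":[0,0,-0.01,0,0,0,0.03, 0,0,-0.03,0,0,0,0.03, 0,0,-0.05,0,0,0,0.03, 0,0,-0.05,0,0,0,0.03, 0,0,-0.01,0,0,0,0.03, 0,0,0,0,0,0,0.03, 0,0,0,0,0,0,0.03]}'
python3 - <<'E'
from h import *
N=np.zeros((400,640),bool);V=[]
p,R=T();print(p,sense()["width"],sense()["contact_force"]);im=[]
for c in("top","side"):
    d=capture(c);m=mask(c,"pack",[p[0],p[1],p[2]],d)
    print(c,None if m is None else m.sum(),[(np.round(x["xyz"],4).tolist(),round(x["score"],2)) for x in mark_of(c,"pack")])
    u=proj(d,[p])[0].astype(int);v=np.clip(u,[40,40],[600,360]);i=d["img"].copy()
    if m is not None:i[m]=i[m]//2+[0,100,0]
    im.append(cv2.resize(i[v[1]-40:v[1]+40,v[0]-40:v[0]+40],(400,400)))
cv2.imwrite("pics/hold.png",np.hstack(im))
# cradle pocket goal
plan([.5015,-.1187,.16],-.25+np.pi/2)
E
```

```text
time: 6.1
position: [0.4849, 0.3429, 0.1629]
tool_rot: [-0.001, 0.281, 0.96, -0.002]
contact_force: [-0.6, -0.1, -2.9]
width: 0.0388
finger_force: 61.9
[0.48494751 0.34293393 0.16292392] 0.03881637481870314 [-0.60816362 -0.13174161 -2.85355353]
top 219 [([0.5915, 0.2762, 0.0014], 0.69), ([0.4856, 0.3387, 0.1429], 0.6)]
side 294 [([0.5983, 0.2701, 0.001], 0.83), ([0.4877, 0.3443, 0.1456], 0.73), ([0.4194, 0.472, -0.0008], 0.48)]
turn [ -0.07  -0.03 -18.38] shift before turn [-0.2628 -0.3807  0.0047] after turn [-0.1293 -0.4441  0.0043]
```

View pics/hold.png

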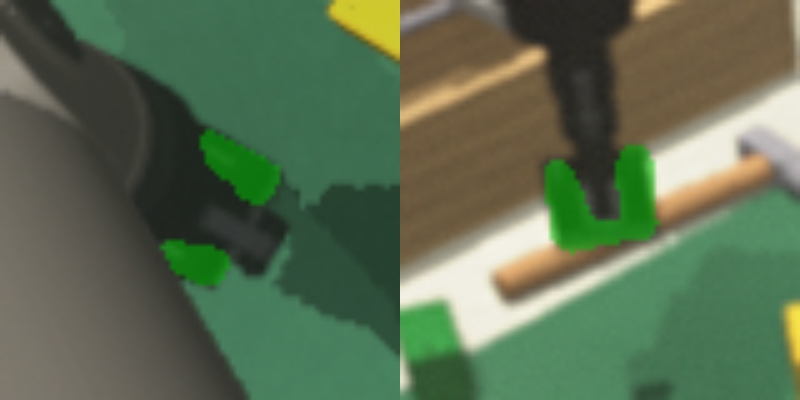

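```bash
python3 -m pendant '{"targets":[0,0,0,0,0,-9.19,0.03, 0,0,0,0,0,-9.19,0.03, -0.0129,-0.0444,0,0,0,0,0.03, -0.0129,-0.0444,0,0,0,0,0.03, -0.0129,-0.0444,0,0,0,0,0.03, -0.0129,-0.0444,0,0,0,0,0.03, -0.0129,-0.0444,0,0,0,0,0.03, -0.0129,-0.0444,0,0,0,0,0.03, -0.0129,-0.0444,0,0,0,0,0.03, -0.0129,-0.0444,0,0,0,0,0.03, -0.0129,-0.0444,0,0,0,0,0.03, -0.0129,-0.0444,0,0,0,0,0.03, 0,0,0,0,0,0,0.03, 0,0,0,0,0,0,0.03]}'
python3 - <<'E'
from h import *
plan([.5015,-.1187,.11],-.25+np.pi/2)
E
```

```text
time: 8.15
position: [0.5015, -0.1178, 0.1649]
tool_rot: [-0.0, 0.125, 0.992, 0.0]
contact_force: [0.2, -0.3, -2.6]
width: 0.0392
finger_force: 61.8
turn [ 0.04 -0.03 -0.02] shift before turn [-0.0003 -0.0009  0.0549] after turn [-0.0003 -0.0009  0.0549]
```

```bash
python3 -m pendant '{"targets":[0,-0.0005,0.03,0,0,0,0.03, 0,0,0.04,0,0,0,0.03, 0,0,0.02,0,0,0,0.03, 0,0,0,0,0,0,0.03, 0,0,0,0,0,0,0.03]}'
python3 - <<'E'
from h import *
p,R=T();print(p);im=[]
x=[.5015,-.1187,-.25];N=np.zeros((400,640),bool)
for c in("top","side"):
    for t in range(3):
        d=capture(c);m=mask(c,"pack",[p[0],p[1],p[2]+.01],d)
        if m is not None:break
    print(c,None if m is None else m.sum(),[(np.round(q["xyz"],4).tolist(),round(q["score"],2)) for q in mark_of(c,"pack")],[(np.round(q["xyz"],4).tolist(),round(q["score"],2)) for q in mark_of(c,"pocket")])
    u=proj(d,[p])[0].astype(int)
    i=cv2.resize(d["img"][u[1]-40:u[1]+40,u[0]-40:u[0]+40],(600,600),interpolation=cv2.INTER_CUBIC)
    dr=lambda B,col:cv2.polylines(i,[((proj(d,B)-u+40.5)*7.5).astype(np.int32)],True,col,1)
    for sx,sy,z,col in((.1,.076,.042,(0,255,0)),(.0744,.0504,.042,(255,255,0))):
        dr(place(np.array([[a*sx/2,b*sy/2,z] for a,b in((-1,-1),(1,-1),(1,1),(-1,1))]),x),col)
    h=[[p[0],p[1],x[2]]][0]
    for z in(p[2]-.017,p[2]+.028):
        dr(place(np.array([[a*.032,b*.02,z] for a,b in((-1,-1),(1,-1),(1,1),(-1,1))]),h),(0,0,255))
    im.append(i)
cv2.imwrite("pics/above.png",cv2.resize(np.hstack(im),(800,400)));cv2.imwrite("pics/above_s.png",im[1])
E
```

```text
time: 8.78
position: [0.5024, -0.118, 0.076]
tool_rot: [0.001, 0.124, 0.992, 0.0]
contact_force: [0.3, -0.7, -2.3]
width: 0.0391
finger_force: 61.8
[ 0.50242041 -0.11798006  0.07595484]
top 145 [([0.5912, 0.2761, 0.0031], 0.85), ([0.4141, 0.4667, -0.0003], 0.67), ([0.5022, -0.1202, 0.0581], 0.64)] [([0.4986, -0.1184, 0.0417], 0.98), ([0.5876, -0.1418, 0.171], 0.53)]
side 317 [([0.5032, -0.1184, 0.0581], 0.63), ([0.6016, 0.2737, 0.0], 0.62), ([0.4207, 0.4743, 0.0017], 0.51)] [([0.5046, -0.1208, 0.044], 0.64), ([0.5038, -0.1169, 0.0578], 0.35)]
```

View pics/above_s.png

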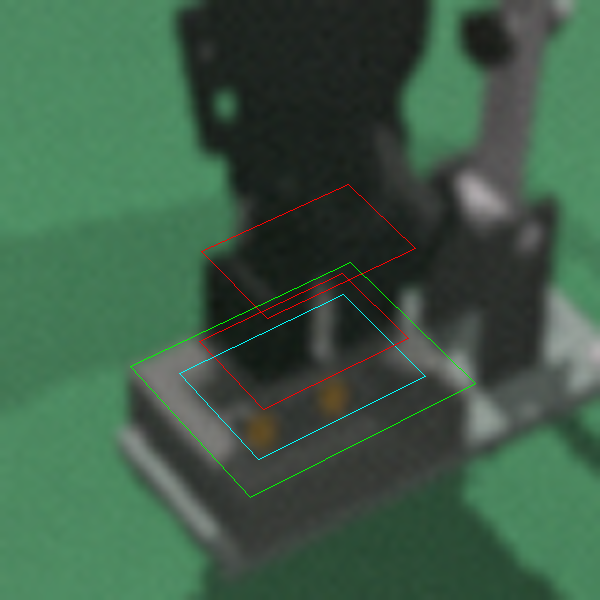

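The side crop shows the pack above the pocket. Its left edge (~205,330) and right edge (~403,300) are centred in the predicted red box, and the cradle outline matches. Lowering in steps.

```bash
python3 -m pendant '{"targets":[0,0,0.008,0,0,0,0.03, 0,0,0.006,0,0,0,0.03, 0,0,0.003,0,0,0,0.03, 0,0,0.003,0,0,0,0.03, 0,0,0,0,0,0,0.03]}'
python3 - <<'E'
from h import *
plan([.5015,-.1187,.047],-.25+np.pi/2)
E
```

```text
time: 10.0
position: [0.5013, -0.1187, 0.0548]
tool_rot: [-0.0, 0.125, 0.992, 0.0]
contact_force: [-0.5, 1.1, -2.9]
width: 0.0388
finger_force: 61.8
turn [ 0.   -0.02 -0.01] shift before turn [-0.0002  0.0001  0.0078] after turn [-0.0002  0.0001  0.0078]
```

```bash
python3 -m pendant '{"targets":[0,0,0.003,0,0,0,0.03, 0,0,0.003,0,0,0,0.03, 0,0,0.001,0,0,0,0.03, 0,0,0,0,0,0,0.03]}'
```

```text
time: 10.5
position: [0.5013, -0.1187, 0.048]
tool_rot: [-0.0, 0.125, 0.992, 0.0]
contact_force: [-1.0, -0.9, -2.3]
width: 0.039
finger_force: 61.8
```

```bash
python3 -m pendant '{"targets":[0,0,0.001,0,0,0,0.042, 0,0,0,0,0,0,0.05, 0,0,0,0,0,0,0.06, 0,0,0,0,0,0,0.06, 0,0,0,0,0,0,0.06, 0,0,-0.02,0,0,0,0.06, 0,0,-0.04,0,0,0,0.06, 0,0,-0.05,0,0,0,0.06, 0,0,-0.05,0,0,0,0.06]}'
python3 - <<'E'
from h import *
p,R=T();print(p);im=[]
for c in("top","side"):
    d=capture(c)
    for n in("pack","clamp_handle","clamp_spindle","clamp"):print(c,n,[(np.round(q["xyz"],4).tolist(),round(q["score"],2)) for q in mark_of(c,n)][:3])
    u=proj(d,[[.54,-.13,.1]])[0].astype(int)
    im.append(cv2.resize(d["img"][u[1]-50:u[1]+50,u[0]-50:u[0]+50],(400,400),interpolation=cv2.INTER_CUBIC))
cv2.imwrite("pics/placed.png",np.hstack(im))
E
```

```text
time: 11.62
position: [0.5011, -0.1187, 0.2085]
tool_rot: [-0.0, 0.125, 0.992, 0.0]
contact_force: [1.2, -0.3, 0.2]
width: 0.0603
finger_force: 0.0
[ 0.50105173 -0.11874036  0.20854097]
top pack [([0.4139, 0.4673, -0.0004], 0.89), ([0.5903, 0.2784, 0.0015], 0.67), ([0.5032, -0.1219, 0.0275], 0.56)]
top clamp_handle [([0.5934, -0.144, 0.2535], 0.59)]
top clamp_spindle [([0.5885, -0.1439, 0.1705], 0.69)]
top clamp [([0.5838, -0.1428, 0.0803], 0.74)]
side pack [([0.5012, -0.1168, 0.0274], 0.95), ([0.4184, 0.4731, 0.0004], 0.65)]
side clamp_handle [([0.5918, -0.1433, 0.2519], 0.6)]
side clamp_spindle [([0.5874, -0.1426, 0.17], 0.61), ([0.517, 0.1334, -0.0001], 0.52)]
side clamp [([0.5785, -0.1396, 0.087], 0.76)]
```

View pics/placed.png

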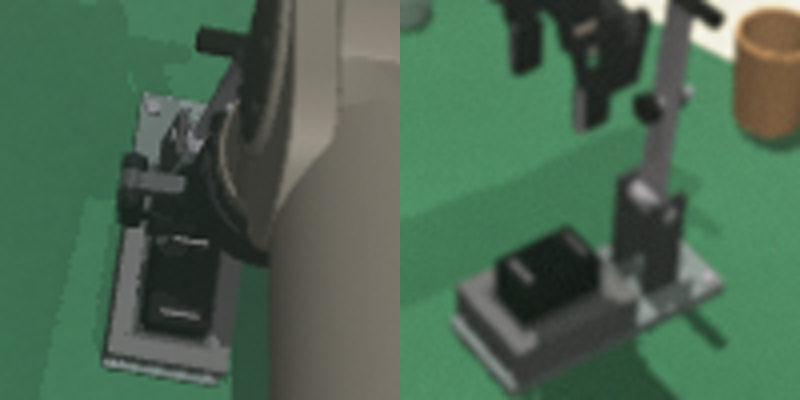

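Pack stands in the pocket (z≈0.0275, side crop (548,275)) and has been released. Next: fingers shut, over and behind the handle.

```bash
python3 -m pendant '{"targets":[0,0,-0.046,0,0,0,0.0, 0,0,-0.046,0,0,0,0.0, -0.043,0,0,0,0,0,0.0, -0.043,0,0,0,0,0,0.0, -0.044,-0.0015,0,0,0,0,0.0, 0,0,0,0,0,0,0.0, 0,0,0.027,0,0,0,0.0, 0,0,0.028,0,0,0,0.0, 0,0,0,0,0,0,0]}'
python3 - <<'E'
from h import *
p,R=T();c,s=np.cos(-.25),np.sin(-.25)
D=p[:2]-[.5015,-.1187];print("X",c*D[0]+s*D[1],"Y",-s*D[0]+c*D[1],"Z",p[2],sense()["width"])
for k in("top","side"):
    d=capture(k);print([(np.round(q["xyz"],4).tolist(),round(q["score"],2)) for q in mark_of(k,"clamp_handle")][:3])
u=proj(d,[[.57,-.14,.15]])[0].astype(int)
cv2.imwrite("pics/behind.png",cv2.resize(d["img"][u[1]-60:u[1]+60,u[0]-60:u[0]+60],(500,500),interpolation=cv2.INTER_CUBIC))
E
```

```text
time: 13.25
position: [0.6245, -0.1515, 0.2414]
tool_rot: [-0.003, 0.125, 0.992, 0.0]
contact_force: [0.3, -0.6, 1.7]
width: 0.0001
finger_force: 0.0
X 0.12728984109745373 Y -0.001391822191583257 Z 0.24143510437929963 6.480232439096902e-05
[([0.5932, -0.143, 0.2548], 0.88), ([0.5014, -0.1215, 0.0043], 0.2)]
[([0.5887, -0.1459, 0.2543], 0.94), ([0.7816, 0.072, 0.0023], 0.29), ([0.4168, -0.3247, -0.0023], 0.24)]
```

View pics/behind.png

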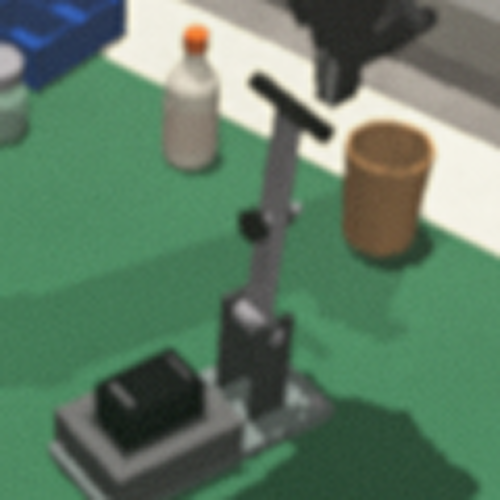

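The fingertip (330,95) is behind the handle bar (290,105), and the pack is seated at (150,400). Now I'll swing the clamp along its arc.

```bash
python3 -m pendant '{"targets":[0.014,0,-0.004,0,0,0,0, 0.019,0,0,0,0,0,0, 0.020,0,0,0,0,0,0, 0.0165,0,0.003,0,0,0,0, 0.0165,0,0.003,0,0,0,0, 0.0155,0,0.005,0,0,0,0, 0.0155,0,0.006,0,0,0,0, 0.0135,0,0.008,0,0,0,0, 0.0135,0,0.009,0,0,0,0, 0,0,0,0,0,0,0]}'
python3 - <<'E'
from h import *
p,R=T();c,s=np.cos(-.25),np.sin(-.25)
D=p[:2]-[.5015,-.1187];print("X",c*D[0]+s*D[1],"Y",-s*D[0]+c*D[1],"Z",p[2])
for k in("top","side"):
    d=capture(k)
    for q in mark_of(k,"clamp_handle")[:2]:
        x=q["xyz"];D=x[:2]-np.array([.5015,-.1187]);print(k,round(q["score"],2),"X",c*D[0]+s*D[1],"Y",-s*D[0]+c*D[1],"Z",x[2])
E
```

```text
time: 14.7
position: [0.4882, -0.1166, 0.2156]
tool_rot: [0.002, 0.125, 0.992, 0.0]
contact_force: [2.6, 0.3, 0.6]
width: 0.0001
finger_force: 1.2
X -0.013366643785716299 Y -0.0012553888361523358 Z 0.21564339116402098
top 0.64 X -0.025641294476639837 Y 0.0009869232808264548 Z 0.2126
side 0.64 X -0.029551932564618088 Y -0.0026950476241174807 Z 0.2086
```

```bash
python3 -m pendant '{"targets":[0.0133,0,0.0143,0,0,0,0, 0.0133,0,0.0143,0,0,0,0, 0.007,0,0.011,0,0,0,0, 0.007,0,0.011,0,0,0,0, 0,0,0,0,0,0,0]}'
python3 - <<'E'
from h import *
p,R=T();c,s=np.cos(-.25),np.sin(-.25)
D=p[:2]-[.5015,-.1187];print("X",c*D[0]+s*D[1],"Y",-s*D[0]+c*D[1],"Z",p[2])
for k in("top","side"):
    d=capture(k)
    for q in mark_of(k,"clamp_handle")[:2]:
        x=q["xyz"];D=x[:2]-np.array([.5015,-.1187]);print(k,round(q["score"],2),"X",c*D[0]+s*D[1],"Y",-s*D[0]+c*D[1],"Z",x[2])
u=proj(d,[[.47,-.12,.12]])[0].astype(int)
cv2.imwrite("pics/mid.png",cv2.resize(d["img"][u[1]-60:u[1]+60,u[0]-60:u[0]+60],(500,500),interpolation=cv2.INTER_CUBIC))
E
```

```text
time: 15.52
position: [0.4477, -0.1066, 0.1628]
tool_rot: [-0.001, 0.125, 0.992, -0.0]
contact_force: [3.3, -0.5, 0.8]
width: -0.0003
finger_force: 1.2
X -0.05514715463320125 Y -0.0015858026594180886 Z 0.1628377553104585
top 0.74 X 0.004046762116790099 Y 0.0007236825064303814 Z 0.1228
top 0.54 X -0.07008166397844047 Y 0.002437288249870311 Z 0.1579
side 0.8 X -0.0712153741030628 Y -0.003631871605771053 Z 0.1556
```

View pics/mid.png

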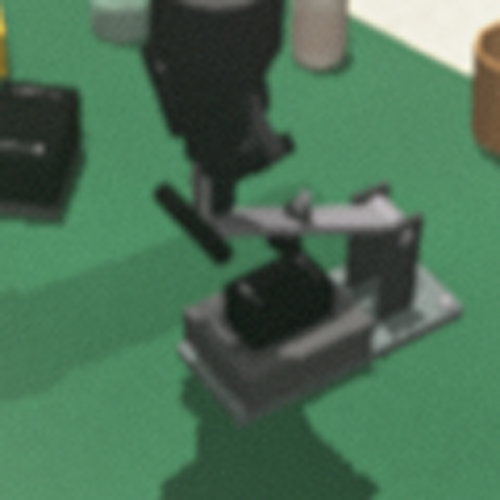

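The clamp is about 25° open. The bar is at (192,222), with the fingertip just behind it at (215,205). Now on top of the bar and down to just above pack contact.

```bash
python3 -m pendant '{"targets":[0,0,-0.020,0,0,0,0, 0.019,0.0008,0,0,0,0,0, 0,0,0.015,0,0,0,0, 0.004,0,0.012,0,0,0,0, 0.003,0,0.012,0,0,0,0, 0.002,0,0.012,0,0,0,0, 0.001,0,0.010,0,0,0,0, 0,0,0,0,0,0,0]}'
python3 - <<'E'
from h import *
p,R=T();c,s=np.cos(-.25),np.sin(-.25)
D=p[:2]-[.5015,-.1187];print("X",c*D[0]+s*D[1],"Y",-s*D[0]+c*D[1],"Z",p[2],sense()["contact_force"])
E
```

```text
time: 16.73
position: [0.4186, -0.0988, 0.1206]
tool_rot: [-0.002, 0.125, 0.992, -0.0]
contact_force: [-0.2, -0.2, -0.3]
width: 0.0003
finger_force: 0.0
X -0.08528264183100653 Y -0.001204472651635747 Z 0.12064954532884267 [-0.20743311 -0.20144134 -0.29648699]
```

```bash
for i in 1; do python3 -m pendant '{"targets":[0,0,0.004,0,0,0,0, 0,0,0.004,0,0,0,0]}' | grep -E 'time|position|contact'; done
python3 -m pendant '{"targets":[0,0,0.003,0,0,0,0]}' | grep -E 'position|contact'
python3 -m pendant '{"targets":[0,0,0.003,0,0,0,0]}' | grep -E 'position|contact'
python3 -c "
from cell import *
import numpy as np
s=sense();print(np.round(s['contact_force'],2),s['ft_torque'],s['position'])"
```

```text
time: 16.98
position: [0.4194, -0.0988, 0.1143]
contact_force: [-4.0, 0.9, 6.0]
position: [0.4189, -0.0987, 0.1112]
contact_force: [-4.3, 1.4, 5.7]
position: [0.4185, -0.0985, 0.1081]
contact_force: [-6.3, 1.1, 7.5]
[-6.32  1.14  7.52] [2.39381534e-01 1.20869913e+00 3.34532544e-04] [ 0.41846454 -0.09854055  0.10813108]
```

```bash
for k in 1; do
python3 -m pendant '{"targets":[0.0003,0,0.002,0,0,0,0]}' | grep -E 'position|contact'
python3 -m pendant '{"targets":[0.0002,0,0.002,0,0,0,0]}' | grep -E 'position|contact'
python3 -m pendant '{"targets":[0.0002,0,0.002,0,0,0,0]}' | grep -E 'position|contact'
done
```

```text
position: [0.4182, -0.0985, 0.1062]
contact_force: [-5.7, 0.7, 7.6]
position: [0.418, -0.0984, 0.1043]
contact_force: [-4.4, 1.2, 8.9]
position: [0.4178, -0.0983, 0.1023]
contact_force: [-5.1, 0.9, 7.3]
```

```bash

python3 -m pendant '{"targets":[0.0002,0,0.002,0,0,0,0]}' | grep -E 'position|contact'
python3 -m pendant '{"targets":[0.0001,0,0.002,0,0,0,0]}' | grep -E 'position|contact'
python3 -m pendant '{"targets":[0.0001,0,0.001,0,0,0,0]}' | grep -E 'position|contact'
python3 -m pendant '{"targets":[0.0001,0,0.001,0,0,0,0]}' | grep -E 'position|contact'
```

```text
position: [0.4176, -0.0983, 0.1004]
contact_force: [-5.1, 1.6, 8.3]
position: [0.4175, -0.0983, 0.0984]
contact_force: [-5.4, 1.1, 9.1]
position: [0.4174, -0.0982, 0.0974]
contact_force: [-6.0, 0.6, 9.6]
position: [0.4173, -0.0983, 0.0964]
contact_force: [-6.0, 1.2, 9.3]
```

```bash

python3 -m pendant '{"targets":[0,0,0.001,0,0,0,0]}' | grep -E 'position|contact'
python3 -m pendant '{"targets":[0,0,0.001,0,0,0,0]}' | grep -E 'position|contact'
python3 -m pendant '{"targets":[0,0,0.001,0,0,0,0]}' | grep -E 'position|contact'
```

```text
position: [0.4172, -0.0982, 0.0955]
contact_force: [-6.6, -0.1, 10.8]
position: [0.4172, -0.0982, 0.0945]
contact_force: [-6.6, 0.8, 10.6]
position: [0.4172, -0.0982, 0.0935]
contact_force: [-6.5, 0.6, 10.9]
```

```bash

python3 -m pendant '{"targets":[0,0,0.001,0,0,0,0]}' | grep -E 'position|contact'
python3 -m pendant '{"targets":[0,0,0.0007,0,0,0,0]}' | grep -E 'position|contact'
```

```text
position: [0.4171, -0.0982, 0.0925]
contact_force: [-6.3, 0.8, 10.8]
position: [0.4171, -0.0982, 0.0918]
contact_force: [-6.4, 2.0, 11.1]
```

```bash

python3 -m pendant '{"targets":[0,0,0.0007,0,0,0,0]}' | grep -E 'position|contact'
python3 -m pendant '{"targets":[0,0,0.0006,0,0,0,0]}' | grep -E 'position|contact'
```

```text
position: [0.4171, -0.0982, 0.0911]
contact_force: [-6.0, 1.4, 10.5]
position: [0.417, -0.0982, 0.0905]
contact_force: [-6.8, 1.1, 10.5]
```

```bash

python3 -m pendant '{"targets":[0,0,0.0007,0,0,0,0]}' | grep -E 'position|contact'
python3 -m pendant '{"targets":[0,0,0.0006,0,0,0,0]}' | grep -E 'position|contact'
```

```text
position: [0.417, -0.0982, 0.0898]
contact_force: [-7.1, 0.5, 11.2]
position: [0.417, -0.0982, 0.0893]
contact_force: [-7.0, 0.0, 12.6]
```

```bash

python3 -m pendant '{"targets":[0,0,0.0005,0,0,0,0]}' | grep -E 'time|position|contact'
python3 - <<'E'
from h import *
for k in("side","side"):
    d=capture(k);print([(np.round(q["xyz"],4).tolist(),round(q["score"],2)) for q in mark_of(k,"pack")][:3],sense()["contact_force"])
E
```

```text
time: 19.35
position: [0.417, -0.0982, 0.0889]
contact_force: [-7.1, 1.8, 13.5]
[([0.504, -0.1203, 0.0208], 0.82), ([0.4196, 0.4733, 0.0018], 0.78), ([0.5968, 0.2722, -0.0003], 0.65)] [-6.89979133  1.57102024 12.51358673]
[([0.5041, -0.1182, 0.0191], 0.87), ([0.42, 0.4712, 0.0005], 0.75), ([0.5969, 0.2732, 0.0003], 0.51)] [-6.45717376  2.35092907 12.68255096]
```

The force now climbs at about 3 N/mm, so the pack is home. One small last push, then let go straight up.

```bash

python3 -m pendant '{"targets":[0,0,0.0003,0,0,0,0]}' | grep -E 'position|contact'
python3 -m pendant '{"targets":[0,0,-0.001,0,0,0,0, 0,0,-0.003,0,0,0,0, 0,0,-0.01,0,0,0,0, 0,0,-0.03,0,0,0,0, 0,0,-0.05,0,0,0,0, 0,0,-0.03,0,0,0,0, 0,0,0,0,0,0,0]}' | grep -E 'position|contact'
python3 - <<'E'
from h import *
im=[]
for k in("top","side"):
    d=capture(k);print([(np.round(q["xyz"],4).tolist(),round(q["score"],2)) for q in mark_of(k,"pack")][:3],[(np.round(q["xyz"],4).tolist(),round(q["score"],2)) for q in mark_of(k,"clamp_handle")][:2])
u=proj(d,[[.48,-.12,.09]])[0].astype(int)
cv2.imwrite("pics/end.png",cv2.resize(d["img"][u[1]-50:u[1]+50,u[0]-50:u[0]+50],(500,500),interpolation=cv2.INTER_CUBIC))
E
```

```text
position: [0.417, -0.0981, 0.0886]
contact_force: [-7.4, 2.3, 13.3]
position: [0.4213, -0.0987, 0.2153]
contact_force: [0.6, -0.9, 0.1]
[([0.5913, 0.2748, 0.0023], 0.88), ([0.4187, 0.4673, -0.0024], 0.87), ([0.5029, -0.1194, 0.0186], 0.53)] [([0.4195, -0.098, 0.0797], 0.64)]
[([0.5062, -0.1166, 0.0186], 0.87), ([0.5983, 0.2706, -0.001], 0.79), ([0.4219, 0.2288, 0.0009], 0.69)] [([0.417, -0.0975, 0.0799], 0.73)]
```

View pics/end.png

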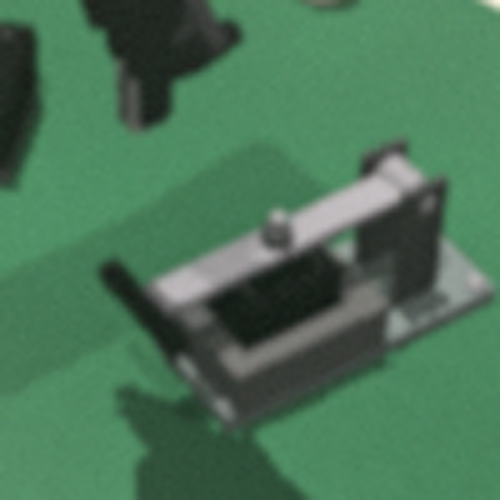

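The clamp is closed over the pack at (275,300) and the handle is down at (140,310). The pack measures z≈0.019, which is home, and the gripper is clear. Handing in.

```bash
python3 -c "
from cell import *
print(sign_off())"
```

```text
the job is handed in; nothing more can be done
None
```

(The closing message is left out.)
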